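# Stack the ceramic rings on the die base

### The arm

A 6-joint arm with a two-finger parallel gripper is mounted at the origin on the work surface. World frame = base frame: x ahead of the robot, y to its left, z up, the work surface at z = 0. Lengths are in m, angles in rad, forces in N, time in s.
With the tool pointing down it reaches from about 0.275 to 0.875 m from the base axis. Payload 12.5 kg.
Tool frame: the origin (TCP) lies at the very end of the fingers, on their centre line; the grasp point (between the pads) lies 19 mm behind it; z points along the fingers, y is the line along which they close (so a half turn about z gives the same grasp; the last joint's range is limited). The gripper opens to 85 mm and grips with 20 to 120 N. Pads are 22 mm wide; open, the fingers measure 114 mm over their backs; the gripper's body (76 mm by 85 mm) begins 54 mm behind the grasp point. The pads swing forward as they close: fully open they stand 13 mm farther back than shut.
Start: joints at [-1.429, 0.351, 1.652, -0, 1.139, -0.085], TCP at [0.124, -0.536, 0.231] pointing down, gripper open.
Joint ranges: [-2.75, 2.75], [-0.79, 2.1], [0.01, 2.65], [-1.57, 4.71], [0.07, 3.14], [-2.87, 2.87]. Speed limits (rad/s): [2.22, 2.22, 2.79, 3.14, 3.14, 3.14].

### API

Orientations are given as a 3x3 rotation matrix whose columns are the frame's x, y, z axes.
In Python, from bench import manip gives the robot as it stands. Calls block until the motion is done:
- manip.move_ptp(position, orientation): joint-space move of the TCP to a pose.
- manip.move_l(position, attitude=None, max_speed=0.15): straight line of the TCP; attitude=None keeps the orientation; max_speed is the mean speed in m/s.
- manip.move_j(angles): joint-space move.
- manip.set_gripper(opening, effort=None): opening from 0.0 (shut) to 1.0 (fully open); effort is the grip in N (None keeps the last); returns when the fingers have stopped.
- manip.dwell(seconds).
- manip.inverse_kinematics(position, orientation): joint angles nearest the present ones, or None.
- manip.grab_frame(name): name is "scene" or "top"; returns (picture, depth): 480x640x3 uint8, red, green, blue; 480x640 float32, m along the optical axis (not along the pixel's ray), 0 where there is no reading.
- manip.get_calibration(name): a dict with "camera_matrix" (3x3 intrinsics, pixels), "R" (3x3) and "t" (3): a world point X has camera coordinates R X + t. Camera axes: x right, y down, z forward; pixel columns grow to the right and rows downward; lengths in m; the calibration is good to about 2 mm. A picture is of the moment at which its call begins. get_calibration takes no time and is no camera call.
A pose or a line that the arm cannot do raises manip.Unreachable and nothing moves.
- manip.sign_off(): hands the job in; it is judged then, once.
Trained networks look in the newest picture that a camera, given by its name, has taken for a name from the list of things; names that differ only in an ending like _2 or _b are one class to them, and where a whole thing is asked for, a point or a joint stands for the part that bears it (a point fixed in the world has none). Each returns a list of dicts, best first, with "confidence" (0 to 1); they miss things now and then, are a little off and sometimes report something else, mostly with a low value. They report only what shows in the picture. A call takes as long as a camera call. They do not tell look-alikes from the thing itself.
- manip.look_for(camera, name): "at" ([x, y, z] in m, in world coordinates, good to about 4 mm: the middle of the surface that is visible of it).
Readings, each from a call of its own:
- manip.current_time(): time.
- manip.current_qpos(): joint angles.
- manip.current_joint_vel(): joint speeds.
- manip.current_joint_torque(): joint torques, N m.
- manip.current_ee_pos(): TCP position.
- manip.current_tcp_rot(): TCP orientation.
- manip.current_force(): force on the tool from outside, world axes, zero at the start.
- manip.current_ft_torque(): the same for the moment, N m.
- manip.current_grip_width(): opening from 0.0 (shut) to 1.0 (fully open).
- manip.current_grip_force(): force on a finger pad.
Only numpy, scipy, OpenCV 4.12 (cv2) and the standard library are available. Lean on these libraries where they do the work, as an engineer would, in place of code of your own. Each camera call takes 0.05 s, during which the arm holds its last target. There are 200 camera calls.

### The job

Get the pellet die ready for the next pressing: lift the wide ceramic ring up off its peg on the stand and lower it over the guide pin until it sits flat on the die base, then lift off the narrow ring and seat it flat on top of the wide one. Leave the middle-sized ring hanging and everything else where it stands. The rings are brittle: grip them lightly, never let them drop or press them hard, and let go of them only once they are fully down.

Things in the scene. Friction and masses are not known exactly. Their poses are not given: they have to be found in the camera images.
- stand: fixed steel ring stand: base plate 130 x 300 x 12 mm (x -53 to +77, y -150 to +150 mm) with three parallel bare pegs in a row along its y, 105 mm apart, leaning 34 degrees from vertical towards its -x (its front, roughly facing the robot), and a carrying bar above. Origin: underside, below the middle flange; z up.
- peg0 (a point): centre of the flange face (34 mm diameter, 75 mm above the bench) at the foot of the right-hand peg as the robot sees it (stand's y = -105 mm). Each peg is a 16 mm round bar that runs 60 mm beyond its flange along (-0.565, 0, 0.825) in the stand's frame (this point's axes are the stand's), ending 125 mm above the bench; a ring lies against the flange
- peg1 (a point): the same point on the middle peg (stand's y = 0)
- peg2 (a point): the same point on the left-hand peg (stand's y = +105 mm)
- bar (a point): middle of the stand's carrying bar: 12 mm thick, along the stand's y, 190 mm above the bench, 12 mm behind the flange centres (stand's +x), on posts at y = -145 and +145 mm. It leaves no room for a gripper pointing straight down at a ring: tilt the tool along the peg
- wide_ring: plain white ceramic ring (short thick tube), outer diameter 64 mm, bore 28 mm, height 26 mm. It hangs on one of the stand's pegs, against the flange. Origin: centre of the underside (end face at the flange); z: the ring's axis, at the start pointing up along the peg. The widest of the three; about 0.26 kg. Goes on the die base first.
- narrow_ring: plain white ceramic ring (short thick tube), outer diameter 44 mm, bore 28 mm, height 26 mm. It hangs on one of the stand's pegs, against the flange. Origin: centre of the underside (end face at the flange); z: the ring's axis, at the start pointing up along the peg. The narrowest of the three; about 0.09 kg. Goes on top of the wide ring.
- middle_ring: plain white ceramic ring (short thick tube), outer diameter 54 mm, bore 28 mm, height 26 mm. It hangs on one of the stand's pegs, against the flange. Origin: centre of the underside (end face at the flange); z: the ring's axis, at the start pointing up along the peg. The middle size; not wanted, leave it hanging on its peg.
- die_base: fixed round steel die base, 90 mm diameter, 20 mm high, with an upright guide pin of 20 mm diameter in the middle that rises 62 mm above the base's top face (82 mm above the bench), the last 12 mm tapering to 8 mm. Origin: centre of the underside; z up. It may stand nearer or farther, having swapped places with the mortar.
- seat (a point): centre of the die base's top face (foot of the guide pin), 20 mm above the bench; z up
- pin_tip (a point): top of the guide pin, 82 mm above the bench
- mortar: white ceramic bowl, 90 mm across the rim, 50 mm high, loose; origin: centre of the underside. Leave alone.
- wash_bottle: white plastic bottle with grey cap, 60 mm diameter, 180 mm high, loose, standing between the stand and the die area; origin: centre of the underside. Leave alone.
- plunger: steel die plunger standing on its head: head 32 mm diameter and 14 mm high, rod 19 mm diameter, 70 mm high in all, loose; origin: centre of the underside. Leave alone.
- jar: amber glass jar with black cap, 52 mm diameter, 60 mm high, loose, in front of the stand; origin: centre of the underside. Leave alone.
- spanner: steel spanner for the press, lying on the bench at the far right, 190 mm long along its x, loose; origin: underside, middle. Leave alone.
- brush: bench brush lying at the far left, 180 mm long along its x, loose; origin: underside, middle. Leave alone.
Things that resemble listed ones, but are neither listed nor needed, are in the scene too. What is shaped like the narrow_ring but pink, purple or yellow is not meant.

How it is judged:
On the way, in this order (a step that is already met when the one before it is completed fails the run):
1. the wide ring sits flat on the die base, over the guide pin, with the narrow ring still hanging (horizontal distance between wide_ring and seat below 0.007 m and z of wide_ring in the frame of seat between -0.003 and 0.003 m and angle between wide_ring's own z axis and vertical below 0.07 rad and linear speed of wide_ring below 0.02 m/s and distance of narrow_ring from where it was at the start of the episode below 0.02 m), for 0.2 s.
2. the narrow ring sits flat on top of the wide ring, over the guide pin (horizontal distance between narrow_ring and seat below 0.007 m and z of narrow_ring in the frame of seat between 0.023 and 0.029 m and angle between narrow_ring's own z axis and vertical below 0.07 rad and linear speed of narrow_ring below 0.02 m/s), for 0.2 s.
At the end, for the whole second after the job is handed in: Wide ring flat on the die base, narrow ring flat on it, both over the pin: within 7 mm of its axis and 3 mm of fully home in height, under 4 degrees tilt, at rest, released; middle ring within 20 mm of its start on its peg; other things within 30 mm of where they stood (all of step 2 and horizontal distance between wide_ring and seat below 0.007 m and z of wide_ring in the frame of seat between -0.003 and 0.003 m and angle between wide_ring's own z axis and vertical below 0.07 rad and linear speed of wide_ring below 0.02 m/s and contact force between the fingers and wide_ring below 0.3 N and contact force between the fingers and narrow_ring below 0.3 N and distance of middle_ring from where it was at the start of the episode below 0.02 m and distance of each of mortar, wash_bottle, plunger, jar, spanner, brush from where it was at the start of the episode below 0.03 m); the robot touches nothing.
It fails at once if the middle ring is taken off or shifted by more than 20 mm (distance of middle_ring from where it was at the start of the episode above 0.02 m).
It fails at once if the mortar, wash bottle, plunger, jar, spanner or brush is shifted by more than 30 mm or a standing one is tipped (distance of any of mortar, wash_bottle, plunger, jar, spanner, brush from where it was at the start of the episode above 0.03 m or angle between any of mortar, wash_bottle, plunger, jar's own z axis and vertical above 0.5 rad).
It fails at once if a ring is squeezed with more than 160 N (sum over both fingers) (contact force between the fingers and wide_ring above 160 N or contact force between the fingers and narrow_ring above 160 N).
It fails at once if a ring is pressed on the die base or on the other ring with more than 45 N, or jammed on the stand with more than 90 N (contact force between any of wide_ring, narrow_ring and die_base above 45 N or contact force between narrow_ring and wide_ring above 45 N or contact force between any of wide_ring, narrow_ring and stand above 90 N).
It fails at once if a ring is dropped: it moves faster than 0.45 m/s with no finger on it (a fall of about 10 mm) ((contact force between the fingers and wide_ring below 0.1 N and linear speed of wide_ring above 0.45 m/s) or (contact force between the fingers and narrow_ring below 0.1 N and linear speed of narrow_ring above 0.45 m/s) or (contact force between the fingers and middle_ring below 0.1 N and linear speed of middle_ring above 0.45 m/s)).
It also fails if it takes over 72 s, if anything falls off the work surface, if the arm or the gripper's body presses on something with over 40 N, if the wrist force passes 120 N, or if a joint passes its speed limit or range.

## Working session

There is one attempt and no reset: what is moved stays moved. The work goes in short steps, each a Python script; the robot and the scene stay as the last script left them, time stands still between calls to the robot, and variables do not carry over. Pictures are saved under pics/ and viewed, at most 10 in all, crops included, and the job is handed in when it is done.

```bash
mkdir -p pics; python3 - <<'E'
from bench import manip
import cv2,numpy as np
for c in("scene","top"):
    p,d=manip.grab_frame(c);cv2.imwrite(f"pics/{c}0.png",p[:,:,::-1]);np.save(f"pics/{c}_d.npy",d);np.save(f"pics/{c}_p.npy",p)
    k=manip.get_calibration(c);print(c,k["camera_matrix"].round(1).tolist(),(-k["R"].T@k["t"]).round(3),k["R"].round(3).tolist())
    for n in("wide_ring","narrow_ring","middle_ring","die_base","pin_tip","mortar","wash_bottle","stand","jar","plunger"):
        print(n,[(np.round(r["at"],3).tolist(),round(r["confidence"],2)) for r in manip.look_for(c,n)])
print(manip.current_time())
E
```

```text
scene [[591.7, 0.0, 322.6], [0.0, 591.7, 249.3], [0.0, 0.0, 1.0]] [1.237 1.043 1.108] [[-0.847, 0.531, 0.011], [0.325, 0.534, -0.781], [-0.42, -0.658, -0.625]]
wide_ring [([0.666, 0.045, 0.093], 0.64)]
narrow_ring [([0.452, 0.229, 0.017], 0.77), ([0.835, 0.18, 0.021], 0.61), ([0.615, 0.138, 0.084], 0.58)]
middle_ring [([0.573, 0.224, 0.096], 0.76)]
die_base [([0.482, -0.111, 0.019], 0.64)]
pin_tip [([0.487, -0.113, 0.023], 0.95)]
mortar [([0.601, -0.345, 0.035], 0.81)]
wash_bottle [([0.668, -0.116, 0.097], 0.88), ([0.57, 0.225, 0.094], 0.49)]
stand [([0.631, 0.146, 0.01], 0.9)]
jar [([0.39, 0.132, 0.037], 0.68), ([0.631, 0.144, 0.014], 0.31)]
plunger [([0.735, -0.272, 0.029], 0.75)]
top [[488.5, 0.0, 323.9], [0.0, 488.5, 231.6], [0.0, 0.0, 1.0]] [0.346 0.01  1.442] [[0.008, -1.0, -0.008], [-0.98, -0.006, -0.198], [0.198, 0.009, -0.98]]
wide_ring [([0.654, 0.031, 0.096], 0.83), ([0.619, 0.136, 0.01], 0.25)]
narrow_ring [([0.605, 0.124, 0.095], 0.65), ([0.444, 0.229, 0.025], 0.61), ([0.648, 0.367, 0.03], 0.59), ([0.826, 0.171, 0.029], 0.51)]
middle_ring [([0.558, 0.219, 0.09], 0.83)]
die_base [([0.479, -0.12, 0.022], 0.88)]
pin_tip [([0.481, -0.12, 0.016], 0.73), ([0.603, 0.125, 0.095], 0.26)]
mortar [([0.604, -0.331, 0.023], 0.88)]
wash_bottle [([0.644, -0.129, 0.12], 0.77)]
stand [([0.618, 0.139, 0.015], 0.94)]
jar [([0.381, 0.119, 0.061], 0.61)]
plunger [([0.727, -0.276, 0.032], 0.68), ([0.451, -0.453, 0.007], 0.29)]
1.1
```

View pics/scene0.png

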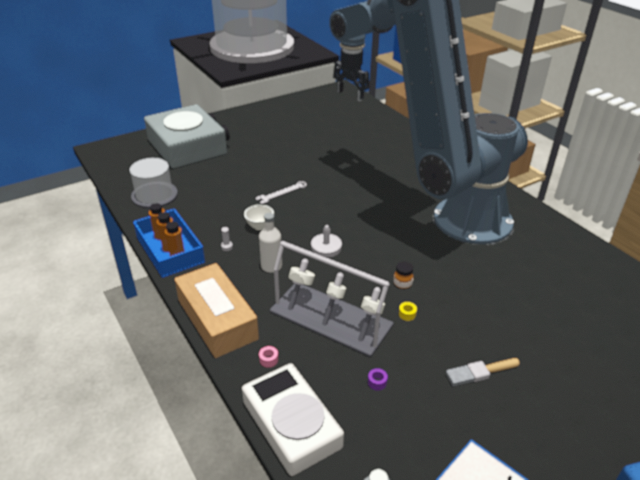

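View pics/top0.png

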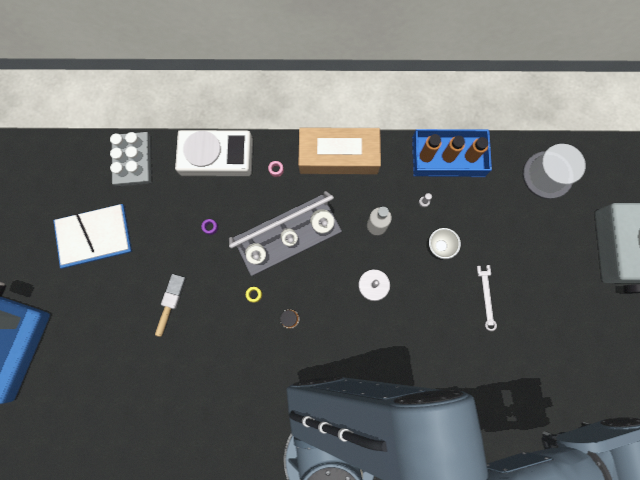

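Scene: three white rings hang on the stand. In the top view they are at (256,255) on the left peg, (289,238) in the middle and (322,222) on the right. The yellow (253,294), purple (209,226) and pink (276,168) rings are decoys. The die base is at (375,285), the mortar at (444,243), and the bottle at (378,221), beside the right-hand peg. Next I'll confirm the ring sizes in a crop and fit the geometry to depth.

```bash
cat > h.py <<'E'
from bench import manip
import numpy as np
from scipy.optimize import least_squares
def cloud(c,d):
    k=manip.get_calibration(c);K=k["camera_matrix"];v,u=np.mgrid[:480,:640]
    X=np.stack([(u-K[0][2])/K[0][0]*d,(v-K[1][2])/K[1][1]*d,d],-1)[d>0]
    return (X-k["t"])@k["R"]
def cyl(r,z,R,H,Rin=0):   # sdf of a tube 0..H
    a=np.stack([np.maximum(r-R,Rin-r),np.abs(z-H/2)-H/2]);return np.minimum(a.max(0),0)+np.linalg.norm(np.maximum(a,0),axis=0)
AX=np.array([-.565,0,.825]);AX/=np.linalg.norm(AX);UP=np.array([AX[2],0,-AX[0]])
def stand_R(yaw):
    c,s=np.cos(yaw),np.sin(yaw);return np.array([[c,-s,0],[s,c,0],[0,0,1]])
def box(p,lo,hi):
    c=(np.array(lo)+hi)/2;q=np.abs(p-c)-(np.array(hi)-lo)/2
    return np.minimum(q.max(1),0)+np.linalg.norm(np.maximum(q,0),axis=1)
RAD=[.032,.022,.027]  # right, middle, left
def sdf(q,P):  # q: x,y,z,yaw, ring offsets (up,side)x3
    p=(P-[q[0],q[1],q[2]])@stand_R(q[3])
    d=[box(p,[-.053,-.15,0],[.077,.15,.012]),
       np.maximum(np.hypot(p[:,0]-.012,p[:,2]-.19)-.006,np.abs(p[:,1])-.151)]
    for i,y in enumerate((-.105,0,.105)):
        o=p-[0,y,.075];z=o@AX;a=o@UP;b=o[:,1]
        d.append(cyl(np.hypot(a,b),z,.008,.06))
        d.append(cyl(np.hypot(a-q[4+2*i],b-q[5+2*i]),z,RAD[i],.026,.014))
    return np.abs(np.array(d)).min(0)
def fit_stand(P,q0):
    q=np.array(q0,float)
    for t in(.02,.01,.006):
        S=P[(np.linalg.norm(P[:,:2]-q[:2],axis=1)<.2)&(P[:,2]>.007)];S=S[sdf(q,S)<t]
        r=least_squares(lambda q:np.r_[sdf(q,S),.1*(q[4:]-[-.006,0]*3),q[2]*3],q,loss='soft_l1',f_scale=.002);q=r.x
    return q,len(S),np.median(sdf(q,S))
def fit_die(P,q0):
    q=np.array(q0,float)
    def f(q,S):
        r=np.hypot(S[:,0]-q[0],S[:,1]-q[1]);z=S[:,2]-q[2]
        return np.abs(np.minimum(cyl(r,z,.045,.02),cyl(r,z-.02,.010-.006*np.clip((z-.07)/.012,0,1),.062)))
    for t in(.015,.006):
        S=P[(np.linalg.norm(P[:,:2]-q[:2],axis=1)<.07)&(P[:,2]>.006)];S=S[f(q,S)<t]
        q=least_squares(lambda q:np.r_[f(q,S),q[2]*3],q,loss='soft_l1',f_scale=.002).x
    return q,len(S),np.median(f(q,S))
E
python3 - <<'E'
from h import *
import cv2
Ps=[]
for c in("top","scene"):
    P=cloud(c,np.load(f"pics/{c}_d.npy"));Ps.append(P)
    near=P[(abs(P[:,0]-.55)<.12)&(abs(P[:,1]-.0)<.3)&(P[:,2]<.006)&(P[:,2]>-.01)];print("bench z",np.median(near[:,2]))
for n,P in zip(("top","scene","both"),Ps+[np.vstack(Ps)]):
    for f,q0 in((fit_stand,[.615,.13,0,.47]+[-.006,0]*3),(fit_die,[.482,-.115,0])):
        q,m,e=f(P,q0);print(n,q.round(4),m,e.round(4))
p=np.load("pics/scene_p.npy")[230:350,260:400,::-1];t=np.load("pics/top_p.npy")[180:300,220:360,::-1]
cv2.imwrite("pics/crop.png",cv2.resize(np.hstack([t,p]),None,fx=2.8,fy=2.8,interpolation=2))
E
```

```text
bench z -0.0011312148663870307
bench z -7.356633108188158e-05
top [ 6.155e-01  1.293e-01 -7.000e-04  4.711e-01 -6.300e-03 -1.000e-04
 -6.300e-03 -3.000e-04 -6.200e-03  1.000e-04] 3867 0.0015
top [ 0.4776 -0.1221 -0.0009] 725 0.0018
scene [ 6.191e-01  1.283e-01 -1.000e-04  4.713e-01 -6.600e-03  1.000e-04
 -4.700e-03 -1.000e-04 -7.000e-03 -4.000e-04] 5106 0.0015
scene [ 4.809e-01 -1.234e-01  1.000e-04] 581 0.0016
both [ 6.177e-01  1.283e-01 -3.000e-04  4.709e-01 -6.400e-03  2.000e-04
 -5.100e-03 -2.000e-04 -6.500e-03 -1.000e-04] 8971 0.0016
both [ 4.799e-01 -1.227e-01 -4.000e-04] 1298 0.0018
```

View pics/crop.png

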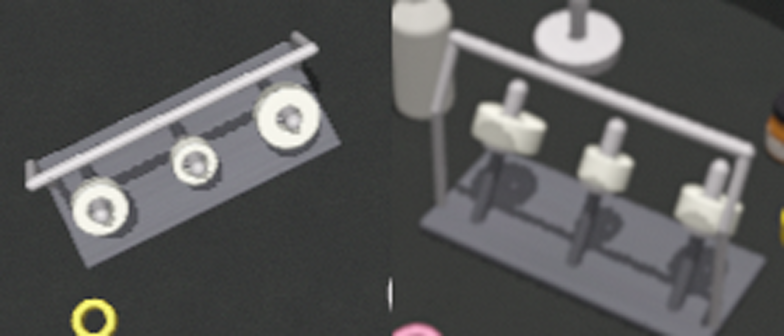

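The crop confirms it. The wide ring is on the right peg (top 322,222), the narrow ring in the middle (289,238), and the middle-sized ring on the left (256,255). Both camera fits agree and match the expected 6 mm hang. Before reaching I'll check where the fingertips sit relative to the TCP at the working openings, and check IK.

```bash
cat >> h.py <<'E'
S0=np.array([.6177,.1283,0]);RS=stand_R(.471);A=RS@AX;Y=RS[:,1];DIE=np.array([.4797,-.1227,0])
def rot(z,y):
    z=z/np.linalg.norm(z);return np.stack([np.cross(y,z),y,z],1)
def peg(y,h):   # point at height h along peg on hanging ring's axis
    return S0+RS@(np.array([0,y,.075])+AX*h+UP*-.006)
TILT=lambda s:rot(-A,s*Y)
DOWN=lambda s:rot(np.array([0,0,-1.]),s*Y)
E
python3 - <<'E'
from h import *
for s in(1,-1):
    for y in(-.105,0):
        for nm,p,R in(("grasp",peg(y,0),TILT(s)),("out",peg(y,.1),TILT(s)),("die",DIE+[0,0,.02],DOWN(s)),("above",DIE+[0,0,.2],DOWN(s))):
            q=manip.inverse_kinematics(p,R);print(s,y,nm,p.round(3),None if q is None else np.round(q,2))
for w in(1,.82,.55,0):
    manip.set_gripper(w,30);e=manip.current_ee_pos()
    P=cloud("scene",manip.grab_frame("scene")[1]);P=P[(np.linalg.norm(P[:,:2]-e[:2],axis=1)<.07)&(P[:,2]>.15)&(P[:,2]<.35)]
    print(w,manip.current_grip_width(),e.round(4),np.sort(P[:,2])[[0,2,5,10,20]].round(4),len(P))
manip.set_gripper(1.0,30)
E
```

```text
1 -0.105 grasp [0.661 0.032 0.072] None
1 -0.105 out [0.611 0.007 0.154] None
1 -0.105 die [ 0.48  -0.123  0.02 ] [-0.34  0.59  1.93 -0.    0.62 -2.39]
1 -0.105 above [ 0.48  -0.123  0.2  ] [-0.34  0.29  1.82 -0.    1.03 -2.39]
1 0 grasp [0.613 0.126 0.072] None
1 0 out [0.563 0.1   0.154] None
1 0 die [ 0.48  -0.123  0.02 ] [-0.34  0.59  1.93 -0.    0.62 -2.39]
1 0 above [ 0.48  -0.123  0.2  ] [-0.34  0.29  1.82 -0.    1.03 -2.39]
-1 -0.105 grasp [0.661 0.032 0.072] [-0.16  0.62  1.84  1.11  0.38 -0.05]
-1 -0.105 out [0.611 0.007 0.154] [-0.22  0.41  1.93  0.89  0.48  0.13]
-1 -0.105 die [ 0.48  -0.123  0.02 ] [-0.34  0.59  1.93 -0.    0.62  0.76]
-1 -0.105 above [ 0.48  -0.123  0.2  ] [-0.34  0.29  1.82 -0.    1.03  0.76]
-1 0 grasp [0.613 0.126 0.072] [ 0.02  0.56  1.96  1.32  0.25 -0.12]
-1 0 out [0.563 0.1   0.154] [-0.03  0.33  2.06  0.93  0.35  0.25]
-1 0 die [ 0.48  -0.123  0.02 ] [-0.34  0.59  1.93 -0.    0.62  0.76]
-1 0 above [ 0.48  -0.123  0.2  ] [-0.34  0.29  1.82 -0.    1.03  0.76]
1 1.0008337630222668 [ 0.1237 -0.5359  0.2313] [0.2425 0.245  0.2465 0.2502 0.2534] 649
0.82 0.8179744369406015 [ 0.1237 -0.5359  0.2313] [0.2368 0.2413 0.243  0.2439 0.2474] 694
0.55 0.5470910044860554 [ 0.1237 -0.5359  0.2313] [0.2321 0.2338 0.2359 0.2399 0.2438] 692
0 0.0009006246051065325 [ 0.1237 -0.5359  0.2313] [0.2337 0.2347 0.2356 0.2386 0.2438] 585
```

TCP is the shut-finger tip. At the wide ring's width the real tips sit about 6 mm behind it, and at the narrow ring's about 2–3 mm. So I'll grasp the wide ring with TCP at ring z = -3 mm and the narrow one at 0.

```bash
python3 - <<'E'
from h import *
T=TILT(-1);y=-.105;h=-.003
manip.move_ptp(DIE+[0,0,.25],DOWN(-1))
manip.move_ptp(peg(y,.14),T)
manip.move_l(peg(y,.05),T,.12);f0=manip.current_force()
manip.move_l(peg(y,h),T,.05);print("near",manip.current_force()-f0,manip.current_ee_pos()-peg(y,h))
manip.set_gripper(0.0,25);manip.dwell(.2)
print("grip",manip.current_grip_width(),manip.current_grip_force(),manip.current_force()-f0,manip.current_time())
E
```

```text
near [-0.57536885 -0.19722856 -1.26017385] [ 6.11547435e-05 -7.57319364e-05  2.97740466e-04]
grip 0.7560972785079118 25.627571940422058 [-3.71367913 -3.47235166  4.96931901] 8.8667
```

```bash
python3 - <<'E'
from h import *
import cv2
T=TILT(-1);y=-.105;h=-.003
for d in(.01,.04,.105):
    manip.move_l(peg(y,h+d),T,.06);print(d,manip.current_force().round(1),manip.current_grip_width())
manip.move_l(peg(y,h+.105)+[-.03,-.02,.05],T,.12)
manip.move_ptp(DIE+[0,0,.14],DOWN(-1));manip.dwell(.3)
print(manip.current_force().round(1),manip.current_grip_width(),manip.current_time())
out=[]
for c in("scene","top"):
    p,d=manip.grab_frame(c);np.save(f"pics/{c}_d1.npy",d)
    k=manip.get_calibration(c);x=k["camera_matrix"]@(k["R"]@(DIE+[0,0,.1])+k["t"]);u,v=(x[:2]/x[2]).astype(int)
    out.append(cv2.resize(p[max(v-60,0):v+60,u-60:u+60,::-1],(400,400),interpolation=2))
cv2.imwrite("pics/above.png",np.hstack(out))
E
```

```text
0.01 [ 0.   0.4 -0.1] 0.7478248333300976
0.04 [ 0.4  0.5 -1.3] 0.7458148998977769
0.105 [ 0.1 -0.3 -2. ] 0.7488704605760301
[ 0.4  0.6 -2.8] 0.7446984599957724 12.8
```

View pics/above.png

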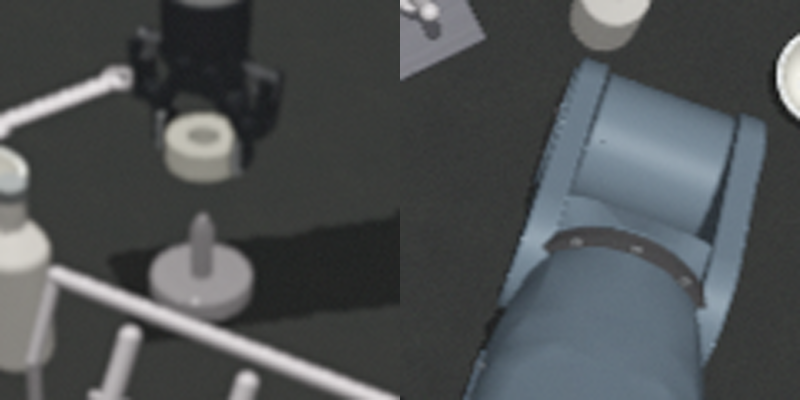

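The wide ring is held level above the pin: in the left crop the ring is at (202,145) and the pin tip at (203,215). I'll measure the remaining ring-to-pin offset in the scene camera, so the calibration bias cancels.

```bash
cat >> h.py <<'E'
def fit_ring(P,q0,R):
    q=np.array(q0,float)
    f=lambda q,S:np.abs(cyl(np.hypot(S[:,0]-q[0],S[:,1]-q[1]),S[:,2]-q[2],R,.026,.014))
    for t in(.008,.005):
        S=P[np.linalg.norm(P-(q+[0,0,.013]),axis=1)<.06];S=S[f(q,S)<t]
        q=least_squares(lambda q:f(q,S),q,loss='soft_l1',f_scale=.002).x
    return q,len(S),np.median(f(q,S))
E
python3 - <<'E'
from h import *
P=cloud("scene",np.load("pics/scene_d1.npy"))
print(fit_ring(P,DIE+[0.001,-.001,.143],.032),fit_die(P,[.4809,-.1234,0]))
E
```

```text
(array([ 0.48094543, -0.12322237,  0.14385   ]), 343, np.float64(0.0015016536032413028)) (array([ 4.80785566e-01, -1.23755157e-01, -4.63197518e-05]), 580, np.float64(0.0016268308597146355))
```

Aligned within 0.6 mm. Lowering with a force watch.

```bash
cat >> h.py <<'E'
def lower(z_end,z_fast,xy,lim=5,zmin=.003):
    f0=manip.current_force();z=manip.current_ee_pos()[2]
    while z>z_end-zmin:
        z-=.012 if z>z_fast+.012 else .001
        manip.move_l([xy[0],xy[1],z],None,.06 if z>z_fast else .02)
        f=manip.current_force()-f0
        if z<z_end+.004 or np.linalg.norm(f)>3: print("z",round(z-z_end,4),f.round(1))
        if f[2]>lim or np.linalg.norm(f[:2])>8:break
    return f
E
python3 - <<'E'
from h import *
lower(.017,.024,DIE[:2])
print(manip.current_ee_pos(),manip.current_grip_width(),manip.current_time())
E
```

```text
z 0.0031 [-1.3  0.1 -0.4]
z 0.0021 [ 0.  -0.4  1.2]
z 0.0011 [-0.9 -0.8  0. ]
z 0.0001 [1.3 0.8 3.8]
z -0.0009 [-2.9  2.3 17.7]
[ 0.4799845  -0.12272918  0.01707357] 0.747541855812199 20.05
```

```bash
python3 - <<'E'
from h import *
manip.move_l([DIE[0],DIE[1],.017],None,.02);print(manip.current_force().round(1))
manip.set_gripper(1.0);manip.dwell(.3)
manip.move_l([DIE[0],DIE[1],.15],None,.12)
T=TILT(-1);y=0;h=0.0
manip.move_ptp(peg(y,.14)+[-.02,-.01,.03],T)
print(fit_ring(cloud("scene",manip.grab_frame("scene")[1]),DIE+[.001,-.001,.02],.032),manip.current_time())
manip.set_gripper(.85)
manip.move_l(peg(y,.10),T,.12);f0=manip.current_force()
manip.move_l(peg(y,h),T,.06);print("near",(manip.current_force()-f0).round(1))
manip.set_gripper(0.0,22);manip.dwell(.2)
print("grip",manip.current_grip_width(),manip.current_grip_force(),(manip.current_force()-f0).round(1),manip.current_time())
E
```

```text
[0.4 2.2 5.3]
(array([ 0.48175145, -0.12303459,  0.01991518]), 342, np.float64(0.001735611415351973)) 23.1083
near [0.4 0.6 1.2]
grip 0.5128777269321081 21.624283343553543 [-3.8 -3.5  6.6] 26.5667
```

The wide ring is seated at z = 0.0199, centred within about 1 mm, and the narrow ring is gripped (0.513 × 85 = 43.6 mm). Next I'll lift it off, carry it over and check alignment.

```bash
python3 - <<'E'
from h import *
import cv2
T=TILT(-1);y=0;h=0
for d in(.01,.04,.105):
    manip.move_l(peg(y,h+d),T,.06);print(d,manip.current_force().round(1),manip.current_grip_width())
manip.move_l(peg(y,h+.105)+[-.03,-.02,.05],T,.12)
manip.move_ptp(DIE+[0,0,.14],DOWN(-1));manip.dwell(.3)
p,d=manip.grab_frame("scene");P=cloud("scene",d)
print(fit_ring(P,DIE+[0.001,-.001,.14],.022),fit_ring(P,DIE+[0.001,-.001,.02],.032),manip.current_grip_width(),manip.current_time())
cv2.imwrite("pics/above2.png",cv2.resize(p[170:350,240:420,::-1],(540,540),interpolation=2))
E
```

```text
0.01 [ 0.  -0.  -0.6] 0.5140343805695649
0.04 [ 0.1  0.2 -0.1] 0.5108846058806119
0.105 [-0.   0.6 -0.2] 0.5140996525323287
(array([ 0.48268354, -0.12333633,  0.14174809]), 203, np.float64(0.0015947116894809259)) (array([ 0.48100224, -0.12327838,  0.02019769]), 335, np.float64(0.0015096408085160697)) 0.5121961935186266 30.6417
```

View pics/above2.png

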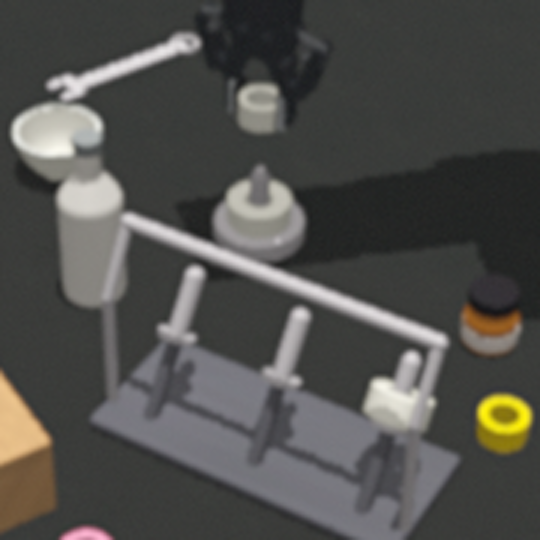

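The wide ring sits flat on the die at (260,215), the narrow ring is held above the pin at (262,108), and the middle ring still hangs at (398,400). I'll shift -1.3 mm in x for the measured offset and lower.

```bash
python3 - <<'E'
from h import *
xy=DIE[:2]+[-.0013,0]
manip.move_l([*xy,.14],None,.05);manip.dwell(.2)
lower(.046,.053,xy)
print(manip.current_ee_pos(),manip.current_grip_width(),manip.current_time())
E
```

```text
z 0.003 [-1.   1.6  1. ]
z 0.002 [0.1 1.1 1.2]
z 0.001 [-0.4  1.   0.6]
z 0.0 [0.2 1.1 1.9]
z -0.001 [-2.7  3.7 14.8]
[ 0.47868043 -0.12269895  0.04579486] 0.5156530119470562 36.2917
```

```bash
python3 - <<'E'
from h import *
import cv2
xy=DIE[:2]+[-.0013,0]
manip.move_l([*xy,.0458],None,.02);print(manip.current_force().round(1))
manip.set_gripper(.9);manip.dwell(.3)
manip.move_l([*xy,.20],None,.12);manip.dwell(.3)
p,d=manip.grab_frame("scene");P=cloud("scene",d)
print(fit_ring(P,DIE+[0.001,-.001,.046],.022),fit_ring(P,DIE+[0.001,-.001,.02],.032),manip.current_time())
cv2.imwrite("pics/end.png",cv2.resize(p[170:350,240:420,::-1],(540,540),interpolation=2))
E
```

```text
[0.1 1.3 2.9]
(array([ 0.48109112, -0.12151327,  0.045627  ]), 216, np.float64(0.001997269424304334)) (array([ 0.48200551, -0.12257983,  0.02008524]), 281, np.float64(0.0018546911078162268)) 39.05
```

View pics/end.png

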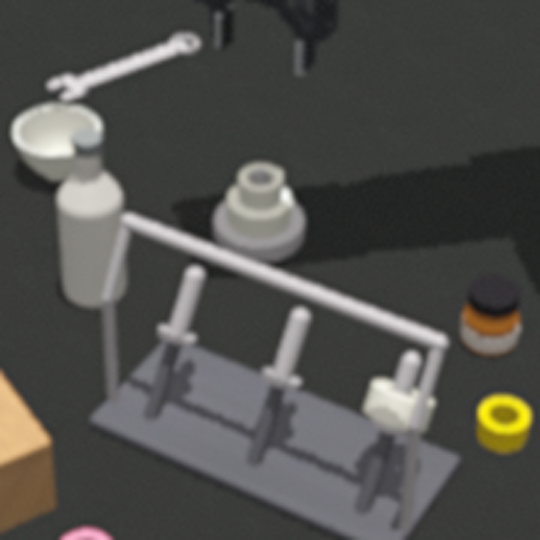

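Both rings are stacked flat on the die at (260,200), with bottoms at z = 0.020 and 0.0456. The gripper is clear, and the middle ring and the other objects in view have not moved.

```bash
python3 -c "
from bench import manip
print(manip.sign_off())"
```

```text
the job is handed in; nothing more can be done
None
```

The job is handed in: the wide ring sits flat on the die base with the narrow ring flat on top of it, both released within about 2 mm of the pin axis, the middle ring is still on its peg, and the run took about 39 s of the 72 s allowed; the hand-in call did not return a verdict.

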